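Load the drawer incubator and set its time knob

ROBOT

A 6-joint arm with a two-finger parallel gripper is mounted at the origin on the work surface. World frame = base frame: x ahead of the robot, y to its left, z up, the work surface at z = 0. Lengths are in m, angles in rad, forces in N, time in s.
With the tool pointing down it reaches from about 0.325 to 0.925 m from the base axis. Payload 3.1 kg.
Tool frame: the origin (TCP) lies midway between the tips of the shut fingers; the grasp point (between the pads) lies 19 mm behind it; z points along the fingers, y is the line along which they close (so a half turn about z gives the same grasp; the last joint's range is limited). The gripper opens to 85 mm and grips with 20 to 120 N. Pads are 22 mm wide; open, the fingers measure 114 mm over their backs; the gripper's body (76 mm by 85 mm) begins 54 mm behind the grasp point. The pads swing forward as they close: fully open they stand 13 mm farther back than shut.
Start: joints at [-1.333, 0.217, 1.613, -0, 1.311, -0.112], TCP at [0.214, -0.587, 0.231] pointing down, gripper open.
Joint ranges: [-2.75, 2.75], [-0.78, 2.1], [0.31, 2.55], [-1.13, 4.27], [0.13, 2.63], [-2.58, 2.58]. Speed limits (rad/s): [2.79, 2.79, 3.14, 3.14, 3.14, 3.14].

INTERFACE

Orientations are given as a unit quaternion [w, x, y, z].
In Python, from station import ctrl gives the robot as it stands.
- The arm moves only by the tool step_arm, never from a script. Its argument "commands" is a list of rows, each a list of 7 numbers: the shift along the tool's x, y, z in mm, then the turn, a rotation vector about the tool's x, y, z in rad, then the opening in per cent of the stroke, from 0 (shut) to 100 (fully open). In form: [[tx, ty, tz, wx, wy, wz, gripper], ...]. A call has 1 to 10 rows; each row shifts and turns the commanded pose from where the row before left it, along the tool's axes as they then stand; what a row does not reach is not made up. A row lasts 1/10 s, in which the tool goes at most 50 mm and 8.59 degrees, less where a joint would pass 70% of its speed; a pose out of reach is approached as far as the arm can. A call with a gripper value outside its range is refused whole. The fingers move at their own pace and stop on an object; the grip force is fixed at half the most. Time passes only in rows, so rows that do not move let the fingers close. It gives the time, the measured TCP pose, the force, the opening and the grip force at its end, in the units of the state.
- ctrl.sense(): the state, without advancing time (a new reading comes with each control period).
- ctrl.camera(name): name is "scene" or "top" or "wrist"; returns the picture (384x512x3 uint8, red, green, blue); there is no depth.
- ctrl.camera_info(name): a dict with "fx", "fy", "cx", "cy" (pixels), "extrinsics" (4x4, takes a point from camera to world coordinates); the wrist camera has in their place "T_tool_cam" (4x4, takes a point from camera to tool coordinates, whose origin is the TCP and whose axes are the flange's). Camera axes: x right, y up, looking along -z (the intrinsics and any distortion apply to the point x, -y, -z); pixel columns grow to the right and rows downward; lengths in m; the calibration is good to about 2 mm. A picture is of the moment at which its call begins: read the wrist's pose just before it. camera_info takes no time and is no camera call.
- ctrl.sign_off(): hands the job in; it is judged then, once.
The state is a dict: "time": time; "joint_positions": joint angles; "joint_vel": joint speeds; "tau": joint torques, N m; "position": TCP position; "eef_rot": TCP orientation; "wrist_force": force on the tool from outside, world axes, zero at the start; "moment": the same for the moment, N m; "width": finger opening in m; "grasp_force": force on a finger pad.
Only numpy, scipy, OpenCV 4.12 (cv2) and the standard library are available. Lean on these libraries where they do the work, as an engineer would, in place of code of your own. Each camera call takes 0.05 s, during which the arm holds its last target. There are 200 camera calls.

TASK

The incubator has been pre-warming: turn its time back to zero with the small inner knob, pull the drawer out to its stop, stand every lidded sample pot upright on the drawer's floor and push the drawer fully shut again. Then set the time to 30 minutes, again with the inner knob only: the temperature ring under it must keep its setting throughout. Leave the open beakers, the reagent bottle and the bench timer where they are.

Things in the scene. Friction and masses are not known exactly. Their poses are not given: they have to be found in the camera images.
- time_knob (a joint): Time knob of the coaxial control on the incubator's top: narrow ribbed aluminium cylinder, upright, 32 mm in diameter, 30 mm tall, above the wide black temperature ring on the same axis. Rad: 0 = zero minutes (end stop), grows clockwise seen from above, 4.712 = 60 minutes (end stop), so 0.0785 a minute; it stays where it is left (friction 0.03 N m).
- time_knob_top (a point): Centre of the time knob's top face, on the control's axis; the knob reaches 30 mm down from here. A black pointer line runs on the top from the middle to the edge. White ticks on the panel, every 5 minutes, longer every 10: seen from the incubator's front, 0 is at the front left, 30 minutes straight to the back, 60 at the front right.
- temp_ring (a joint): Temperature ring under the time knob, rad, clockwise from above. Black ribbed disc 60 mm in diameter, 16 mm tall, its top 118 mm above the bench, 31.5 mm below the time knob's top and 1.5 mm below its underside. It turns as easily as the knob (0.035 N m) and is not coupled to it: only touching it turns it.
- ring_dot (a point): White dot on top of the temperature ring, 25.5 mm from the control's axis: shows how the ring is set.
- drawer (a joint): Travel of the incubator's drawer in m: 0 = shut, 0.18 = out at its stop. It slides out towards the robot along the incubator's -x; friction about 1.5 N, damping 6 N s/m.
- drawer_handle (a point): Middle of the drawer's bar handle: level aluminium bar, 12 mm in diameter, 110 mm long along y, its axis 45 mm in front of the drawer's front (39 mm clear gap behind it), 65 mm above the bench, 35 mm below the incubator's top. Moves with the drawer; axes as the incubator's.
- drawer_floor (a point): Middle of the front edge of the drawer's inner floor, at the front panel's inner face, 18 mm above the bench; moves with the drawer, axes as the incubator's. Inside: x 0 to +258 mm, y -122 to +122 mm; side and back walls 40 mm high, front panel 69 mm above the floor. With the drawer at its stop the incubator's front edge is at x = +164 mm here: the floor up to there is open to above.
- incubator_front (a point): Middle of the lower front edge of the drawer incubator, a fixed white box 320 (x) x 400 (y) x 100 mm high; +x points from here into the incubator, away from the robot, y along its front to the left. The drawer (front flush, 252 mm wide, 70 mm clear height above its floor) is on the left, its middle at y = +58 mm; the coaxial control stands on the top at x = +55, y = -134 mm.
- pot_1: Squat sample pot with a screw lid, closed: 50 mm tall, pale body 57 mm in diameter, white ribbed lid 60 mm in diameter on its top 20 mm; 70 to 140 g. Origin at the centre of its underside, z up the pot. Two to four such pots are there; an absent one reads None.
- pot_2: Squat sample pot with a screw lid, closed: 50 mm tall, pale body 57 mm in diameter, white ribbed lid 60 mm in diameter on its top 20 mm; 70 to 140 g. Origin at the centre of its underside, z up the pot. Two to four such pots are there; an absent one reads None.
- pot_3: Squat sample pot with a screw lid, closed: 50 mm tall, pale body 57 mm in diameter, white ribbed lid 60 mm in diameter on its top 20 mm; 70 to 140 g. Origin at the centre of its underside, z up the pot. Two to four such pots are there; an absent one reads None.
- pot_4: Squat sample pot with a screw lid, closed: 50 mm tall, pale body 57 mm in diameter, white ribbed lid 60 mm in diameter on its top 20 mm; 70 to 140 g. Origin at the centre of its underside, z up the pot. Two to four such pots are there; an absent one reads None.
- beaker_1: Open plastic beaker without a lid, 62 mm tall, 47 mm across the rim, with leaf cuttings; origin at the centre of its underside. To be left alone.
- beaker_2: As beaker_1. To be left alone.
- reagent_bottle: Amber glass reagent bottle with a narrow neck and cap, 54 mm in diameter, 85 mm tall, origin at the centre of its underside. To be left alone.
- bench_timer: Flat round purple laboratory timer, 56 mm in diameter, 18 mm tall, at the near left. To be left alone.
There are look-alikes about, which are no part of the job. What is shaped like the pot_4 but blue or purple is not meant.

How it is judged:
On the way, in this order (a step that is already met when the one before it is completed fails the run):
1. the time knob is turned back to zero (within 1 minute) while the drawer is shut (value of joint time_knob below 0.08 rad and value of joint drawer below 0.006 m), for 0.2 s.
2. the drawer is out at its stop (within 8 mm), the time still at zero (value of joint drawer above 0.172 m and value of joint time_knob below 0.08 rad), for 0.2 s.
3. every lidded pot stands upright on the drawer's floor, the time still at zero (x of pot_1 in the frame of drawer_floor between 0.024 and 0.235 m and y of pot_1 in the frame of drawer_floor between -0.099 and 0.099 m and z of pot_1 in the frame of drawer_floor between -0.004 and 0.008 m and angle between each of pot_1, pot_2, pot_3, pot_4's own z axis and vertical below 0.15 rad and x of pot_2 in the frame of drawer_floor between 0.024 and 0.235 m and y of pot_2 in the frame of drawer_floor between -0.099 and 0.099 m and z of pot_2 in the frame of drawer_floor between -0.004 and 0.008 m and x of pot_3 in the frame of drawer_floor between 0.024 and 0.235 m and y of pot_3 in the frame of drawer_floor between -0.099 and 0.099 m and z of pot_3 in the frame of drawer_floor between -0.004 and 0.008 m and x of pot_4 in the frame of drawer_floor between 0.024 and 0.235 m and y of pot_4 in the frame of drawer_floor between -0.099 and 0.099 m and z of pot_4 in the frame of drawer_floor between -0.004 and 0.008 m and value of joint time_knob below 0.08 rad), for 0.3 s.
4. the drawer is fully shut with the pots in it, the time still at zero (all of step 3 and value of joint drawer below 0.006 m), for 0.2 s.
5. the time knob is set to 30 minutes, with the drawer shut (value of joint time_knob between 2.2 and 2.513 rad and value of joint drawer below 0.006 m), for 0.3 s.
At the end, for the whole second after the job is handed in: Every lidded pot stands upright (within 0.15 rad) and at rest on the floor of the drawer; the drawer is shut to within 6 mm; the time knob is at 30 minutes within 2 minutes (2.20 to 2.51 rad); the temperature ring's dot is within 5 mm (about 11 degrees) of where it was at the start (all of step 5 and x of pot_1 in the frame of drawer_floor between 0.024 and 0.235 m and y of pot_1 in the frame of drawer_floor between -0.099 and 0.099 m and z of pot_1 in the frame of drawer_floor between -0.004 and 0.008 m and angle between each of pot_1, pot_2, pot_3, pot_4's own z axis and vertical below 0.15 rad and x of pot_2 in the frame of drawer_floor between 0.024 and 0.235 m and y of pot_2 in the frame of drawer_floor between -0.099 and 0.099 m and z of pot_2 in the frame of drawer_floor between -0.004 and 0.008 m and x of pot_3 in the frame of drawer_floor between 0.024 and 0.235 m and y of pot_3 in the frame of drawer_floor between -0.099 and 0.099 m and z of pot_3 in the frame of drawer_floor between -0.004 and 0.008 m and x of pot_4 in the frame of drawer_floor between 0.024 and 0.235 m and y of pot_4 in the frame of drawer_floor between -0.099 and 0.099 m and z of pot_4 in the frame of drawer_floor between -0.004 and 0.008 m and distance of ring_dot from where it was at the start of the episode below 0.005 m and linear speed of each of pot_1, pot_2, pot_3, pot_4 below 0.02 m/s); the robot touches nothing.
It fails at once if the temperature ring is turned (its dot moved over 5 mm, about 11 degrees) (distance of ring_dot from where it was at the start of the episode above 0.005 m).
It fails at once if a beaker, the reagent bottle or the bench timer is pushed over 30 mm or knocked over (distance of any of beaker_1, beaker_2, reagent_bottle, bench_timer from where it was at the start of the episode above 0.03 m or angle between any of beaker_1, beaker_2, reagent_bottle, bench_timer's own z axis and vertical above 0.5 rad).
Of pot_1, pot_2, pot_3, pot_4 only 2 to 4 are there at a start; the rules pass over those that are not, and their reading is None.
At some moment in a run one of pot_1, pot_2, pot_3, pot_4 may be knocked a few centimetres aside while the robot is not near it.
It also fails if it takes over 210 s, if anything falls off the work surface, if the arm or the gripper's body presses on something with over 40 N, if the wrist force passes 120 N, or if a joint passes its speed limit or range.

## Working session

There is one attempt and no reset: what is moved stays moved. The work goes in short steps, Python scripts to look and compute and a tool call to move; the robot and the scene stay as the last step left them, time stands still between calls to the robot, and variables do not carry over. Pictures are saved under pics/ and viewed, at most 14 in all, crops included, and the job is handed in when it is done.

Besides the shell and the picture viewer there is one more tool, called after "Emit:" as a command line: name --pt "numbers of a row" for each row, then --argument value for the rest. step_arm: Moves the arm, as the interface text tells. Its arguments: {"type":"object","properties":{"commands":{"type":"array","items":{"type":"array","items":{"type":"number"}}}},"required":["commands"]}

```bash
mkdir -p pics; ls; cat > h.py <<'E'
import numpy as np, cv2
from station import ctrl
from scipy.spatial.transform import Rotation as R
def snap(n,f,crop=None,s=1):
    im=ctrl.camera(n)[:,:,::-1]
    if crop: im=im[crop[1]:crop[3],crop[0]:crop[2]]
    if s!=1: im=cv2.resize(im,None,fx=s,fy=s,interpolation=cv2.INTER_CUBIC)
    cv2.imwrite('pics/'+f,im)
def rot(s=None):
    s=s or ctrl.sense(); q=s['eef_rot']; return R.from_quat([q[1],q[2],q[3],q[0]]).as_matrix()
def ext(n):
    i=ctrl.camera_info(n)
    if n=='wrist':
        T=np.eye(4);s=ctrl.sense();T[:3,:3]=rot(s);T[:3,3]=s['position'];return i,T@np.array(i['T_tool_cam'])
    return i,np.array(i['extrinsics'])
def px2w(n,u,v,z):
    i,T=ext(n); d=T[:3,:3]@np.array([(u-i['cx'])/i['fx'],-(v-i['cy'])/i['fy'],-1]); o=T[:3,3]
    return o+d*(z-o[2])/d[2]
def w2px(n,p):
    i,T=ext(n); c=np.linalg.inv(T)@np.append(p,1)
    return i['cx']+i['fx']*c[0]/-c[2], i['cy']-i['fy']*c[1]/-c[2]
E
python3 - <<'E'
from h import *
np.set_printoptions(precision=4,suppress=True)
for n in('scene','top','wrist'): print(n,ctrl.camera_info(n))
snap('top','top.png',s=1.5); snap('scene','scene.png',s=1.5)
s=ctrl.sense();print(s['position'],rot(s),s['width'],s['time'])
E
```

```text
pics
scene {'fx': 484.3374304521495, 'fy': 484.3374304521495, 'cx': 254.47327152578396, 'cy': 184.14683653810857, 'extrinsics': array([[ 0.607 , -0.607 ,  0.5129,  1.2483],
       [ 0.7945,  0.4777, -0.3749, -0.5722],
       [-0.0174,  0.6351,  0.7723,  1.1506],
       [ 0.    ,  0.    ,  0.    ,  1.    ]])}
top {'fx': 417.15097394197994, 'fy': 417.15097394197994, 'cx': 258.8182097658044, 'cy': 190.30795462412857, 'extrinsics': array([[ 0.0134,  0.9986, -0.0518,  0.4822],
       [-0.9996,  0.0147,  0.0243, -0.0455],
       [ 0.0251,  0.0514,  0.9984,  1.1287],
       [ 0.    ,  0.    ,  0.    ,  1.    ]])}
wrist {'fx': 264.5931052846586, 'fy': 264.5931052846586, 'cx': 258.2598914487962, 'cy': 195.10486105800896, 'T_tool_cam': array([[-0.0007,  0.9524,  0.3047,  0.0783],
       [ 1.    ,  0.0007,  0.0003,  0.0002],
       [ 0.0001,  0.3047, -0.9524, -0.1418],
       [ 0.    ,  0.    ,  0.    ,  1.    ]])}
[ 0.214  -0.5864  0.2301] [[ 0.9394  0.3427 -0.0005]
 [ 0.3427 -0.9394  0.0022]
 [ 0.0003 -0.0022 -1.    ]] 0.08552737014374096 0.1
```

View pics/top.png

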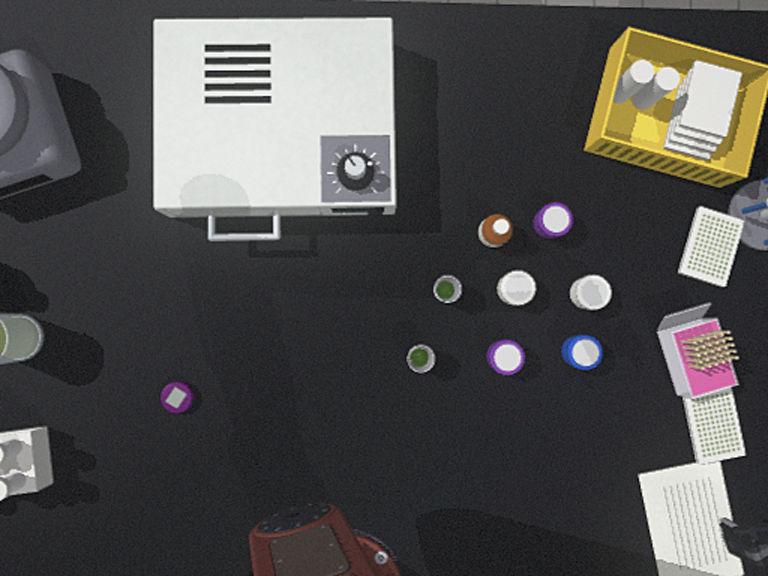

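View pics/scene.png

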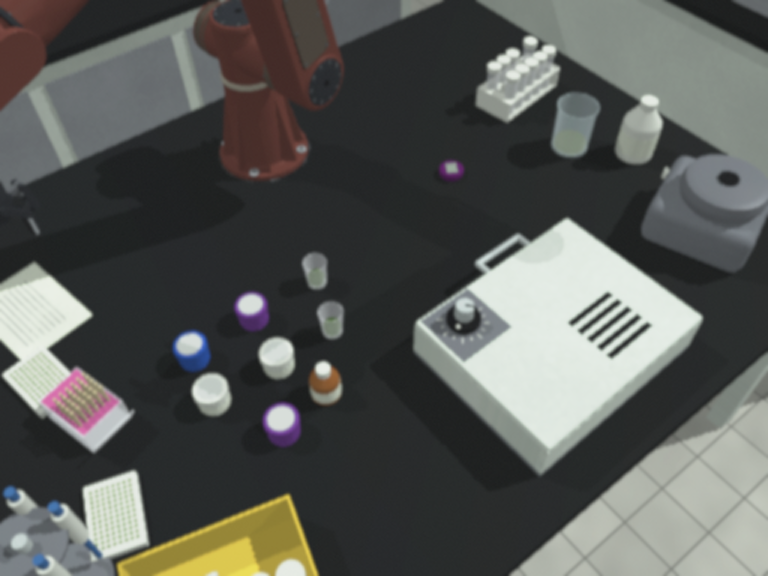

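The top view shows two white-bodied pots at (517,288) and (591,292) in the 1.5x picture. The purple pots at (553,220) and (507,357) and the blue one at (583,352) are look-alikes. The knob is at (355,167) and the handle at (244,238). Next come positions and an enlarged crop to confirm.

```bash
python3 - <<'E'
from h import *
np.set_printoptions(precision=4,suppress=True)
for nm,u,v,z in [('bl',154,19,.1),('br',392,17,.1),('fr',395,208,.1),('fl',154,208,.1),('knob',355,166,.1495),('handleL',211,239,.065),('handleR',278,238,.065),('potA',517,287,.05),('potB',592,292,.05),('beak',447,288,.062),('beak2',420,357,.062),('bottle',501,227,.085),('purp',554,219,.05)]:
    print(nm,px2w('top',u/1.5,v/1.5,z))
a=ctrl.camera('top')[:,:,::-1]
c1=cv2.resize(a[82:142,205:269],None,fx=6,fy=6,interpolation=cv2.INTER_CUBIC)
c2=cv2.resize(a[130:250,270:420],None,fx=2.8,fy=3,interpolation=cv2.INTER_CUBIC)[:360]
cv2.imwrite('pics/c.png',np.hstack([c1,c2]));print(c1.shape,c2.shape)
E
```

```text
bl [0.9747 0.326  0.1   ]
br [ 0.9883 -0.0709  0.1   ]
fr [ 0.6643 -0.0801  0.1   ]
fl [0.6572 0.3157 0.1   ]
knob [ 0.7213 -0.0143  0.1495]
handleL [0.6119 0.2304 0.065 ]
handleR [0.6155 0.1173 0.065 ]
potA [ 0.5388 -0.2954  0.05  ]
potB [ 0.532  -0.4266  0.05  ]
beak [ 0.5347 -0.1722  0.062 ]
beak2 [ 0.4166 -0.1272  0.062 ]
bottle [ 0.6379 -0.2598  0.085 ]
purp [ 0.6587 -0.3601  0.05  ]
(360, 384, 3) (360, 420, 3)
```

View pics/c.png

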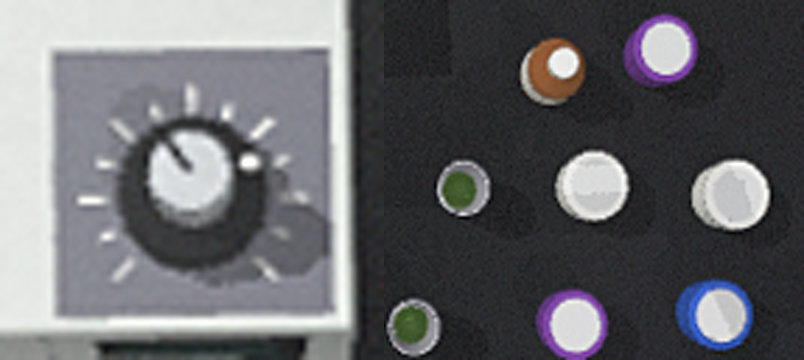

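Confirmed: in the crop the white-bodied pots are at (592,185) and (730,195). The knob pointer is about 40° left of straight back, so roughly 21 min. I'll move above the knob.

Emit:
step_arm --pt "33.6 -18.2 -1 0 0 0 100" --pt "33.6 -18.2 -1 0 0 0 100" --pt "33.6 -18.2 -1 0 0 0 100" --pt "33.6 -18.2 -1 0 0 0 100" --pt "33.6 -18.2 -1 0 0 0 100" --pt "33.6 -18.2 -1 0 0 0 100" --pt "33.6 -18.2 -1 0 0 0 100" --pt "33.6 -18.2 -1 0 0 0 100" --pt "33.6 -18.2 -1 0 0 0 100" --pt "33.6 -18.2 -1 0 0 0 100"

```text
time: 1.15
position: [0.4681, -0.2995, 0.241]
eef_rot: [-0.0, 0.985, 0.174, -0.0]
wrist_force: [-0.1, -0.3, -0.8]
width: 0.0856
grasp_force: 0.0
```

Emit:
step_arm --pt "33.6 -18.2 -1 0 0 0 100" --pt "33.6 -18.2 -1 0 0 0 100" --pt "33.6 -18.2 -1 0 0 0 100" --pt "33.6 -18.2 -1 0 0 0 100" --pt "33.6 -18.2 -1 0 0 0 100" --pt "33.6 -18.2 -1 0 0 0 100" --pt "33.6 -18.2 -1 0 0 0 100" --pt "33.6 -18.2 -1 0 0 0 100" --pt "33.6 -18.2 -1 0 0 0 100" --pt "33.6 -18.2 -1 0 0 0 100"

```text
time: 2.15
position: [0.7213, -0.0135, 0.2506]
eef_rot: [-0.0, 0.985, 0.174, -0.001]
wrist_force: [0.5, -0.5, 0.9]
width: 0.0852
grasp_force: 0.0
```

```bash
cat >> h.py <<'E'
def go(p,psi=None):
    "tool-frame shift in mm (and wz) to bring the TCP to p"
    s=ctrl.sense(); M=rot(s)
    d=M.T@(np.array(p)-s['position'])*1000
    cur=np.arctan2(M[1,0],M[0,0])
    print('t',round(s['time'],2),'pos',np.round(s['position'],4),'psi',round(cur,3),'shift',np.round(d,1),'tilt',np.round(np.arccos(-M[2,2]),4),'wz',None if psi is None else round(-(psi-cur),3),'w',round(s['width'],4),'F',np.round(s['wrist_force'],1))
E
python3 - <<'E'
from h import *
go([.7213,-.0143,.18])
snap('wrist','w1.png',s=1.5)
print(w2px('wrist',[.7213,-.0143,.1495]))
E
```

```text
t 2.15 pos [ 0.7213 -0.0135  0.2506] psi 0.35 shift [-0.2  0.7 70.6] tilt 0.0011 wz None w 0.0852 F [ 0.5 -0.5  0.9]
(np.float64(263.30596796606505), np.float64(201.38913550431587))
```

View pics/w1.png

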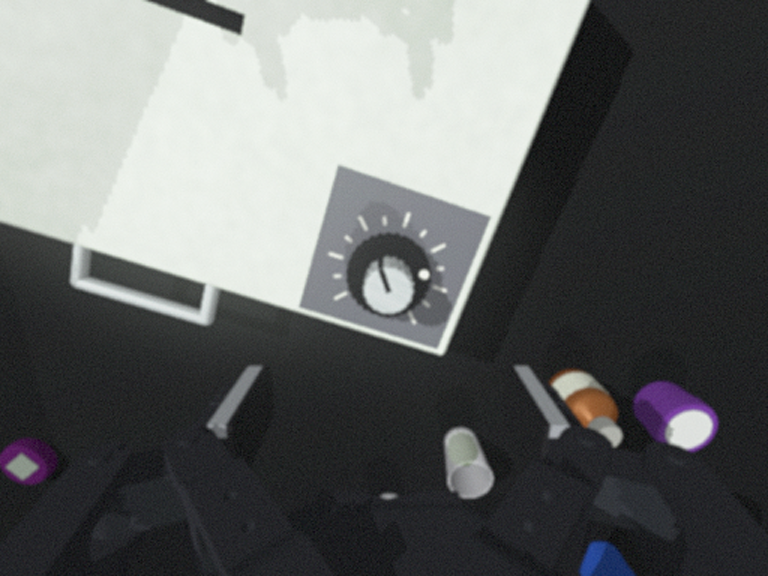

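```bash
python3 - <<'E'
from h import *
p=px2w('wrist',388/1.5,289/1.5,.1495);print(p)
go([p[0],p[1],.128]); d=px2w('wrist',424.5/1.5,274/1.5,.118); print('dot',d)
E
```

```text
[ 0.72803999 -0.00701509  0.1495    ]
t 2.2 pos [ 0.7246 -0.0081  0.2505] psi 0.354 shift [  3.    0.6 122.5] tilt 0.0057 wz None w 0.0853 F [ 0.5  2.7 -0.2]
dot [ 0.73856836 -0.03086606  0.118     ]
```

Emit:
step_arm --pt "0 0 20 0 0 0 100" --pt "0 0 20 0 0 0 100" --pt "0 0 10 0 0 0 100" --pt "0 0 0 0 0 0 100" --pt "0 0 0 0 0 0 100" --pt "0 0 0 0 0 0 100"

```text
time: 2.8
position: [0.7216, -0.0153, 0.203]
eef_rot: [0.0, 0.985, 0.174, 0.001]
wrist_force: [0.1, -0.3, 0.4]
width: 0.085
grasp_force: 0.0
```

```bash
python3 - <<'E'
from h import *
go([.7213,-.0143,.128])
snap('wrist','w2.png',crop=(180,130,340,270),s=4)
go([.7213,-.0143,.128])
E
```

```text
t 2.8 pos [ 0.7216 -0.0153  0.203 ] psi 0.349 shift [-0.1 -1.1 75. ] tilt 0.0025 wz None w 0.085 F [ 0.1 -0.3  0.4]
t 2.85 pos [ 0.7217 -0.0152  0.2032] psi 0.35 shift [-0.2 -1.1 75.2] tilt 0.0029 wz None w 0.0853 F [-1.2 -0.  -0.6]
```

View pics/w2.png

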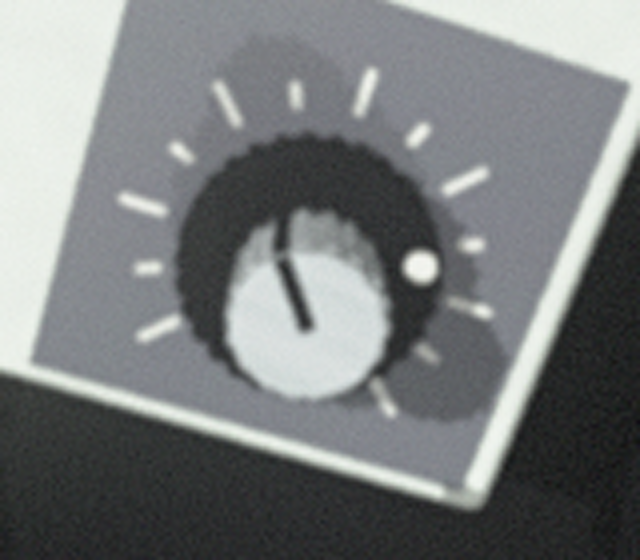

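```bash
python3 - <<'E'
from h import *
p=px2w('wrist',256.8,211.2,.1495);print(p)
go([p[0],p[1],.128]); print('dot',px2w('wrist',180+421/4,130+267/4,.118), 'ringc',px2w('wrist',180+309/4,130+265/4,.118))
E
```

```text
[ 0.72377734 -0.0134351   0.1495    ]
t 2.85 pos [ 0.7217 -0.0152  0.2032] psi 0.35 shift [ 2.4 -1.  75.2] tilt 0.0029 wz None w 0.0853 F [-1.2 -0.  -0.6]
dot [ 0.73419771 -0.03682756  0.118     ] ringc [ 0.72601677 -0.01291868  0.118     ]
```

Emit:
step_arm --pt "2.4 -1 20 0 0 0 100" --pt "0 0 20 0 0 0 100" --pt "0 0 20 0 0 0 100" --pt "0 0 14 0 0 0 100" --pt "0 0 0 0 0 0 100" --pt "0 0 0 0 0 0 60" --pt "0 0 0 0 0 0 45" --pt "0 0 0 0 0 0 45"

```text
time: 3.65
position: [0.7239, -0.0133, 0.1293]
eef_rot: [0.0, 0.985, 0.174, 0.001]
wrist_force: [0.7, 0.2, 0.1]
width: 0.044
grasp_force: 0.0
```

Emit:
step_arm --pt "0 0 0 0 0 0 30" --pt "0 0 0 0 0 0 20" --pt "0 0 0 0 0 0 20" --pt "0 0 0 0 0 0 20" --pt "0 0 0 0 0 0 20"

```text
time: 4.15
position: [0.7235, -0.0131, 0.1291]
eef_rot: [0.0, 0.985, 0.174, 0.001]
wrist_force: [-1.7, 0.1, 5.7]
width: 0.0299
grasp_force: 59.9
```

```bash
python3 - <<'E'
from h import *
go([.724,-.0135,.128])
snap('top','t2.png',crop=(190,70,290,150),s=6)
E
```

```text
t 4.15 pos [ 0.7235 -0.0131  0.1291] psi 0.35 shift [0.3 0.5 1.1] tilt 0.0021 wz None w 0.0299 F [-1.7  0.1  5.7]
```

Emit:
step_arm --pt "0 0 0 0 0 -0.14 20" --pt "0 0 0 0 0 -0.14 20" --pt "0 0 0 0 0 -0.14 20" --pt "0 0 0 0 0 -0.14 20" --pt "0 0 0 0 0 -0.14 20" --pt "0 0 0 0 0 -0.14 20" --pt "0 0 0 0 0 -0.14 20" --pt "0 0 0 0 0 -0.14 20" --pt "0 0 0 0 0 -0.14 20" --pt "0 0 0 0 0 -0.14 20"

```text
time: 5.2
position: [0.7226, -0.0126, 0.1291]
eef_rot: [-0.0, 0.639, 0.769, 0.0]
wrist_force: [-3.9, 1.4, 7.0]
width: 0.0301
grasp_force: 60.4
```

Emit:
step_arm --pt "0 0 0 0 0 -0.06 20" --pt "0 0 0 0 0 -0.06 20" --pt "0 0 0 0 0 -0.06 20" --pt "0 0 0 0 0 0 20" --pt "0 0 0 0 0 0 20"

```text
time: 5.7
position: [0.7225, -0.0126, 0.1291]
eef_rot: [-0.0, 0.569, 0.822, 0.0]
wrist_force: [-3.9, 1.2, 6.7]
width: 0.0302
grasp_force: 60.4
```

```bash
python3 - <<'E'
from h import *
go([.724,-.0135,.128]); s=ctrl.sense();print(s['moment'],s['joint_positions'])
snap('wrist','w3.png',crop=(100,100,400,384),s=2)
E
```

```text
t 5.7 pos [ 0.7225 -0.0126  0.1291] psi 1.93 shift [-1.3  1.1  1.1] tilt 0.0008 wz None w 0.0302 F [-3.9  1.2  6.7]
[0.1791673  0.60659329 0.0441199 ] [-1.14756184e-01  5.08072107e-01  1.43074104e+00  5.71535546e-04
  1.20338931e+00 -4.74309306e-01]
```

View pics/w3.png

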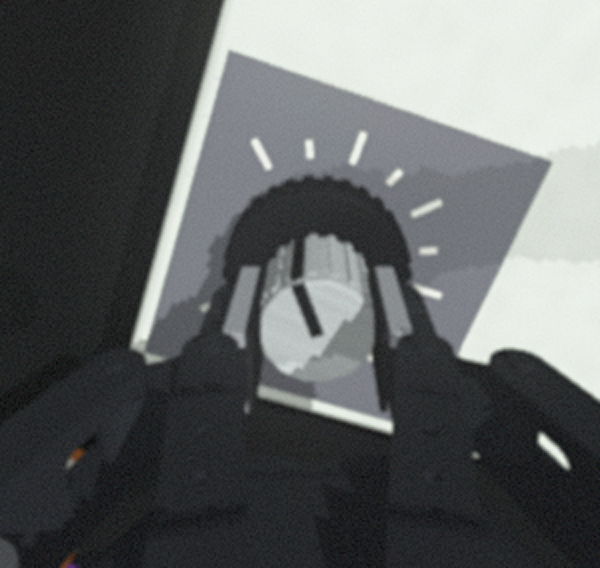

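The pointer turned with the gripper and there is still no stop moment, so I'll go on into the end stop.

Emit:
step_arm --pt "0 0 0 0 0 -0.05 20" --pt "0 0 0 0 0 -0.05 20" --pt "0 0 0 0 0 0 20" --pt "0 0 0 0 0 0 20"

```text
time: 6.15
position: [0.7224, -0.0127, 0.1291]
eef_rot: [-0.0, 0.528, 0.85, 0.0]
wrist_force: [-3.7, 1.4, 8.2]
width: 0.0297
grasp_force: 60.4
```

```bash
python3 - <<'E'
from h import *
go([.724,-.0135,.128]); s=ctrl.sense();print(s['moment'])
E
```

```text
t 6.15 pos [ 0.7224 -0.0127  0.1291] psi 2.03 shift [-1.4  1.   1.1] tilt 0.0009 wz None w 0.0297 F [-3.7  1.4  8.2]
[0.17320845 0.65840428 0.06478958]
```

Emit:
step_arm --pt "0 0 0 0 0 -0.04 20" --pt "0 0 0 0 0 -0.04 20" --pt "0 0 0 0 0 0 20" --pt "0 0 0 0 0 0 20"

```text
time: 6.55
position: [0.7217, -0.0116, 0.129]
eef_rot: [-0.002, 0.493, 0.87, 0.0]
wrist_force: [-4.8, 2.6, 8.0]
width: 0.0299
grasp_force: 60.6
```

```bash
python3 - <<'E'
from h import *
go([.724,-.0135,.128]); s=ctrl.sense();print(s['moment'])
snap('wrist','w4.png',crop=(140,150,340,350),s=3)
E
```

```text
t 6.55 pos [ 0.7217 -0.0116  0.129 ] psi 2.11 shift [-2.8  1.1  1. ] tilt 0.0036 wz None w 0.0299 F [-4.8  2.6  8. ]
[0.54993431 0.98215096 0.02567577]
```

View pics/w4.png

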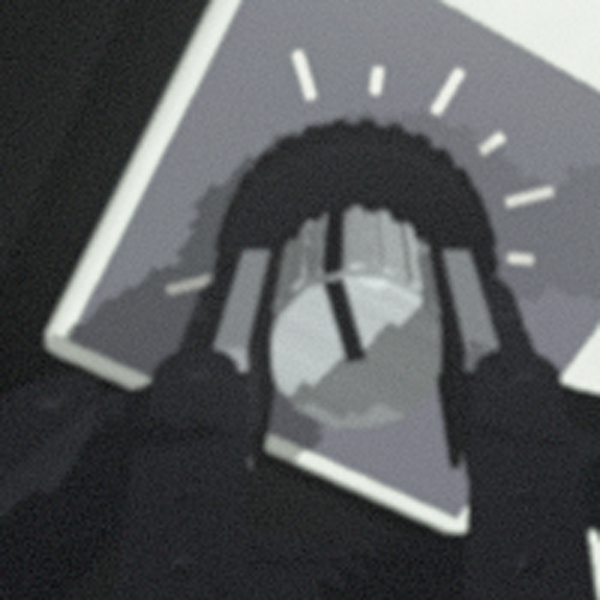

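The pointer has slipped about 5° in the grip and lines up with the long "0" tick at (303,75), so the stop is reached. Release and rise.

Emit:
step_arm --pt "0 0 0 0 0 0 60" --pt "0 0 0 0 0 0 60" --pt "0 0 0 0 0 0 60" --pt "0 0 -20 0 0 0 60" --pt "0 0 -30 0 0 0 60" --pt "0 0 -30 0 0 0 60" --pt "0 0 -20 0 0 0 60" --pt "0 0 0 0 0 0 60" --pt "0 0 0 0 0 0 60" --pt "0 0 0 0 0 0 60"

```text
time: 7.6
position: [0.7214, -0.0131, 0.2245]
eef_rot: [-0.002, 0.493, 0.87, -0.001]
wrist_force: [0.5, -0.1, 0.1]
width: 0.0512
grasp_force: 0.0
```

```bash
python3 - <<'E'
from h import *
th=.029;c,s_=np.cos(th),np.sin(th)
f=np.array([.724-.0589,-.0135+.1324]); h=f+[-.045*c-.058*s_,-.045*s_+.058*c]; print('front',f,'handle',h)
go([h[0],h[1],.2],1.571+.029)
snap('wrist','w5.png',s=1.5)
go([h[0],h[1],.2],.029)
E
```

```text
front [0.6651 0.1189] handle [0.61843716 0.1755708 ]
t 7.6 pos [ 0.7214 -0.0131  0.2245] psi 2.11 shift [214.8   8.5  25. ] tilt 0.004 wz 0.51 w 0.0512 F [ 0.5 -0.1  0.1]
t 7.65 pos [ 0.7213 -0.0131  0.2243] psi 2.11 shift [214.6   8.6  24.8] tilt 0.0045 wz 2.081 w 0.0514 F [-0.4  0.8 -0.6]
```

View pics/w5.png

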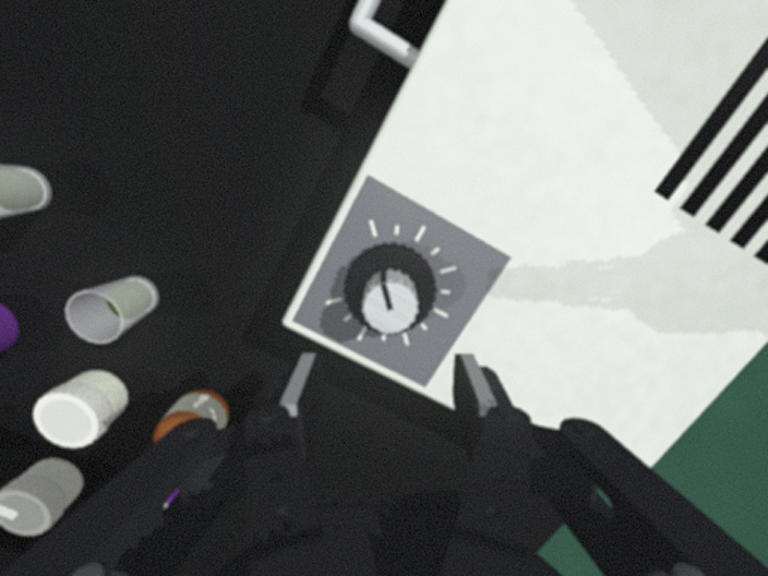

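Knob is at zero: the pointer aims at the long tick at (374,228). Now the handle.

Emit:
step_arm --pt "36 1.5 0 0 0 0 55" --pt "36 1.5 0 0 0 0 55" --pt "36 1.5 0 0 0 0 55" --pt "36 1.5 0 0 0 0 55" --pt "36 1.5 0 0 0 0 55" --pt "34.6 1 0 0 0 0 55" --pt "0 0 10 0 0 0.13 55" --pt "0 0 10 0 0 0.13 55" --pt "0 0 5 0 0 0.13 55" --pt "0 0 0 0 0 0.12 55"

```text
time: 8.65
position: [0.6178, 0.1753, 0.1987]
eef_rot: [-0.002, 0.698, 0.716, -0.002]
wrist_force: [-0.8, -0.8, -0.6]
width: 0.047
grasp_force: 0.0
```

Emit:
step_arm --pt "0 0 0 0 0 0 55" --pt "0 0 0 0 0 0 55" --pt "0 0 0 0 0 0 55"

```text
time: 8.95
position: [0.6197, 0.1753, 0.2018]
eef_rot: [-0.0, 0.696, 0.718, -0.0]
wrist_force: [0.7, 0.2, -0.2]
width: 0.047
grasp_force: 0.0
```

```bash
python3 - <<'E'
from h import *
go([.617,.1756,.046],1.6)
snap('wrist','w6.png')
E
```

```text
t 8.95 pos [0.6197 0.1753 0.2018] psi 1.601 shift [  0.4  -2.5 155.8] tilt 0.0007 wz 0.001 w 0.047 F [ 0.7  0.2 -0.2]
```

View pics/w6.png

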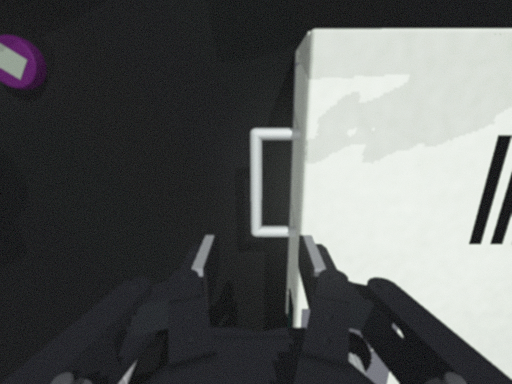

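```bash
python3 - <<'E'
from h import *
p=px2w('wrist',257,182,.065);print(p,px2w('wrist',257.5,134,.065),px2w('wrist',256.5,231,.065),px2w('wrist',292,180,.1))
go([p[0],p[1],.046],1.6)
E
```

```text
[0.61856939 0.17901876 0.065     ] [0.61764926 0.23013225 0.065     ] [0.619636   0.12043747 0.065     ] [0.65165089 0.19128994 0.1       ]
t 9.0 pos [0.6198 0.1753 0.2021] psi 1.601 shift [  3.7  -1.1 156.1] tilt 0.0003 wz 0.001 w 0.0469 F [ 0.2  0.  -0.2]
```

The handle bar runs from (257,134) to (257,231) and its middle is about (0.6186, 0.175), which leaves a 1 mm correction. Descend and grip.

Emit:
step_arm --pt "1 -1 30 0 0 0 55" --pt "0 0 30 0 0 0 55" --pt "0 0 30 0 0 0 55" --pt "0 0 25 0 0 0 55" --pt "0 0 20 0 0 0 55" --pt "0 0 20 0 0 0 55" --pt "0 0 0 0 0 0 55" --pt "0 0 0 0 0 0 20" --pt "0 0 0 0 0 0 5" --pt "0 0 0 0 0 0 5"

```text
time: 10.0
position: [0.6168, 0.1766, 0.0514]
eef_rot: [-0.002, 0.696, 0.718, -0.002]
wrist_force: [-13.5, -0.5, 21.3]
width: 0.0095
grasp_force: 58.7
```

Emit:
step_arm --pt "0 0 0 0 0 0 5" --pt "0 0 0 0 0 0 5" --pt "0 0 0 0 0 0 5"

```text
time: 10.3
position: [0.6168, 0.1766, 0.0515]
eef_rot: [-0.002, 0.696, 0.718, -0.002]
wrist_force: [-13.0, -0.6, 21.8]
width: 0.0097
grasp_force: 58.7
```

Emit:
step_arm --pt "0 -8 -4 0 0 0 5" --pt "0 -18 0 0 0 0 5" --pt "0 -22 0 0 0 0 5" --pt "0 -22 0 0 0 0 5" --pt "0 -22 0 0 0 0 5" --pt "0 -22 0 0 0 0 5" --pt "0 -22 0 0 0 0 5" --pt "0 -22 0 0 0 0 5" --pt "0 -14 0 0 0 0 5" --pt "0 -6 0 0 0 0 5"

```text
time: 11.3
position: [0.4404, 0.1711, 0.0516]
eef_rot: [0.001, 0.696, 0.718, 0.001]
wrist_force: [1.0, -0.4, -2.2]
width: 0.0096
grasp_force: 60.2
```

Emit:
step_arm --pt "0 -3 0 0 0 0 5" --pt "0 -3 0 0 0 0 5" --pt "0 0 0 0 0 0 5" --pt "0 0 0 0 0 0 5"

```text
time: 11.7
position: [0.4368, 0.171, 0.0516]
eef_rot: [0.001, 0.697, 0.717, 0.001]
wrist_force: [5.2, -1.2, -3.2]
width: 0.0097
grasp_force: 60.0
```

At the stop: 0.180 m travelled and the force is rising. Release, rise and check the drawer and pots from the top camera.

Emit:
step_arm --pt "0 2 0 0 0 0 55" --pt "0 0 0 0 0 0 55" --pt "0 0 0 0 0 0 55" --pt "0 0 -30 0 0 0 55" --pt "0 0 -40 0 0 0 55" --pt "0 0 -40 0 0 0 100" --pt "0 0 -40 0 0 0 100" --pt "0 0 -30 0 0 0 100" --pt "0 0 0 0 0 0 100"

```text
time: 12.6
position: [0.44, 0.172, 0.2371]
eef_rot: [0.003, 0.697, 0.717, 0.004]
wrist_force: [-0.2, -0.3, 1.6]
width: 0.0856
grasp_force: 0.0
```

```bash
python3 - <<'E'
from h import *
go([.535,-.297,.2],0)
snap('top','t3.png',s=1.5)
E
```

```text
t 12.6 pos [0.44   0.172  0.2371] psi 1.6 shift [-471.7   80.9   36.9] tilt 0.0103 wz 1.6 w 0.0856 F [-0.2 -0.3  1.6]
```

View pics/t3.png

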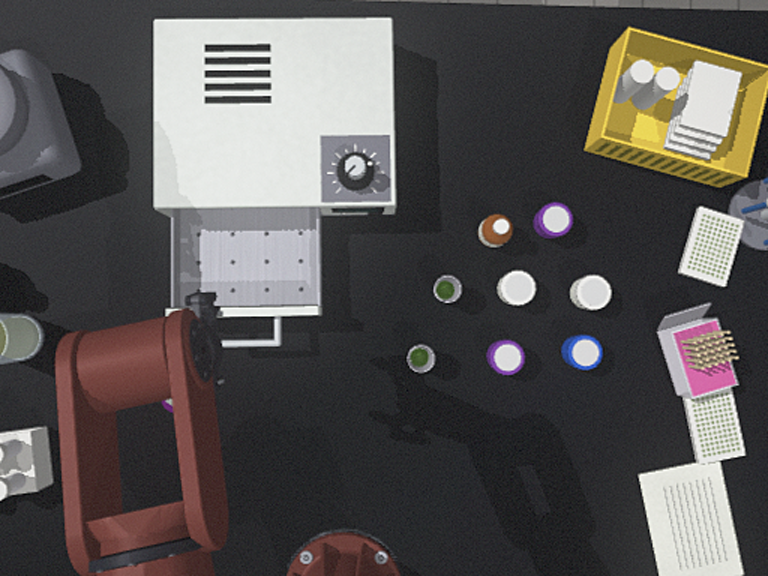

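Drawer is out, the knob is still at 0, and the pots are at (517,288) and (592,292), unmoved. Move over pot A.

Emit:
step_arm --pt "-47 8.1 0 0 0 0 100" --pt "-47 8.1 0 0 0 0 100" --pt "-47 8.1 0 0 0 0 100" --pt "-47 8.1 0 0 0 0 100" --pt "-47 8.1 0 0 0 0 100" --pt "-47 8.1 0 0 0 0 100" --pt "-47 8.1 0 0 0 0 100" --pt "-47 8.1 0 0 0 0 100" --pt "-47 8.1 0 0 0 0 100" --pt "-47 8.1 0 0 0 0 100"

```text
time: 13.65
position: [0.5303, -0.2973, 0.2285]
eef_rot: [-0.002, 0.697, 0.717, -0.0]
wrist_force: [0.7, 0.3, 1.3]
width: 0.0855
grasp_force: 0.0
```

Emit:
step_arm --pt "0 0 0 0 0 0.145 100" --pt "0 0 0 0 0 0.145 100" --pt "0 0 0 0 0 0.145 100" --pt "0 0 0 0 0 0.145 100" --pt "0 0 0 0 0 0.145 100" --pt "0 0 0 0 0 0.145 100" --pt "0 0 0 0 0 0.145 100" --pt "0 0 0 0 0 0.145 100" --pt "0 0 0 0 0 0.145 100" --pt "0 0 0 0 0 0.145 100"

```text
time: 14.65
position: [0.5301, -0.2953, 0.2284]
eef_rot: [-0.002, 0.997, 0.072, -0.002]
wrist_force: [1.3, 0.3, 0.7]
width: 0.0852
grasp_force: 0.0
```

Emit:
step_arm --pt "0 0 0 0 0 0.145 100" --pt "0 0 20 0 0 0 100" --pt "0 0 20 0 0 0 100" --pt "0 0 0 0 0 0 100" --pt "0 0 0 0 0 0 100"

```text
time: 15.15
position: [0.5303, -0.2954, 0.1892]
eef_rot: [-0.001, 1.0, 0.002, -0.002]
wrist_force: [0.2, -0.0, 0.9]
width: 0.0854
grasp_force: 0.0
```

```bash
python3 - <<'E'
from h import *
go([.539,-.297,.2],0)
print(w2px('wrist',[.539,-.297,.05]))
snap('wrist','w7.png')
E
```

```text
t 15.15 pos [ 0.5303 -0.2954  0.1892] psi 0.005 shift [  8.7   1.6 -10.8] tilt 0.0045 wz 0.005 w 0.0854 F [ 0.2 -0.   0.9]
(np.float64(260.0539791430396), np.float64(177.031845449297))
```

View pics/w7.png

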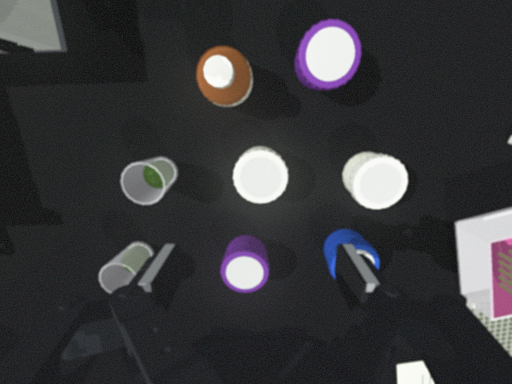

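Pot A's lid centre is at (260,175.5), 1.5 px from the prediction, and pot B's is at (379,181). Descend and grip A.

Emit:
step_arm --pt "9.6 1.6 20 0 0 -0.005 100" --pt "0 0 30 0 0 0 100" --pt "0 0 30 0 0 0 100" --pt "0 0 30 0 0 0 100" --pt "0 0 30 0 0 0 100" --pt "0 0 20 0 0 0 100" --pt "0 0 11 0 0 0 100" --pt "0 0 0 0 0 0 100" --pt "0 0 0 0 0 0 70" --pt "0 0 0 0 0 0 50"

```text
time: 16.2
position: [0.5426, -0.2987, 0.0225]
eef_rot: [0.001, 1.0, 0.005, 0.001]
wrist_force: [-1.3, -0.5, 34.0]
width: 0.0595
grasp_force: 29.7
```

Emit:
step_arm --pt "0 0 0 0 0 0 50" --pt "0 0 0 0 0 0 50" --pt "0 0 0 0 0 0 50" --pt "0 0 0 0 0 0 50"

```text
time: 16.6
position: [0.543, -0.2992, 0.0229]
eef_rot: [0.001, 1.0, 0.005, 0.002]
wrist_force: [0.6, 0.4, 6.1]
width: 0.0582
grasp_force: 65.0
```

```bash
python3 - <<'E'
from h import *
p=px2w('wrist',0,0,.05)
go([.54,-.297,.018])
th=.03;R2=np.array([[np.cos(th),-np.sin(th)],[np.sin(th),np.cos(th)]])
f=np.array([.665,.1185])
for y in(-.052,.052): print(f+R2@[-.164+.09,.058+y])
E
```

```text
t 16.6 pos [ 0.543  -0.2992  0.0229] psi 0.01 shift [-3.  -2.2  4.9] tilt 0.0048 wz None w 0.0582 F [0.6 0.4 6.1]
[0.59085332 0.12227763]
[0.58773379 0.22623084]
```

Emit:
step_arm --pt "0 0 -10 0 0 0 50" --pt "0 0 -20 0 0 0 50" --pt "0 0 -30 0 0 0 50" --pt "0 0 -30 0 0 0 50" --pt "0 0 -30 0 0 0 50" --pt "0 0 -10 0 0 0 50" --pt "0 -10 0 0 0 0 50" --pt "2 -25 0 0 0 0 50" --pt "4 -38 0 0 0 0 50" --pt "4 -40 0 0 0 0 50"

```text
time: 17.6
position: [0.5479, -0.1827, 0.1474]
eef_rot: [-0.001, 1.0, 0.004, -0.002]
wrist_force: [0.4, 0.3, -0.8]
width: 0.058
grasp_force: 64.6
```

Emit:
step_arm --pt "4 -40 0 0 0 0 50" --pt "4 -40 0 0 0 0 50" --pt "4 -40 0 0 0 0 50" --pt "4 -40 0 0 0 0 50" --pt "4 -40 0 0 0 0 50" --pt "4 -40 0 0 0 0 50" --pt "4 -40 0 0 0 0 50" --pt "4 -40 0 0 0 0 50" --pt "4 -40 0 0 0 0 50" --pt "4 -30 0 0 0 0 50"

```text
time: 18.6
position: [0.5833, 0.2081, 0.1471]
eef_rot: [0.0, 1.0, 0.006, -0.003]
wrist_force: [0.7, -0.5, -0.9]
width: 0.0581
grasp_force: 64.6
```

Emit:
step_arm --pt "2 -20 0 0 0 0 50" --pt "0 0 0 0 0 0 50" --pt "0 0 0 0 0 0 50" --pt "0 0 0 0 0 0 50"

```text
time: 19.0
position: [0.5867, 0.2246, 0.1487]
eef_rot: [0.001, 1.0, 0.005, -0.001]
wrist_force: [-0.1, 0.0, -1.2]
width: 0.0576
grasp_force: 64.6
```

```bash
python3 - <<'E'
from h import *
go([.588,.224,.045],.03)
E
```

```text
t 19.0 pos [0.5867 0.2246 0.1487] psi 0.009 shift [  1.6   0.5 103.7] tilt 0.0031 wz -0.021 w 0.0576 F [-0.1  0.  -1.2]
```

Emit:
step_arm --pt "1.6 0.5 20 0 0 -0.02 50" --pt "0 0 30 0 0 0 50" --pt "0 0 30 0 0 0 50" --pt "0 0 15 0 0 0 50" --pt "0 0 8 0 0 0 50" --pt "0 0 2 0 0 0 50" --pt "0 0 0 0 0 0 50" --pt "0 0 0 0 0 0 50"

```text
time: 19.8
position: [0.591, 0.2254, 0.0471]
eef_rot: [-0.0, 1.0, 0.015, 0.002]
wrist_force: [-0.4, 0.5, -0.7]
width: 0.058
grasp_force: 64.6
```

Emit:
step_arm --pt "0 0 2 0 0 0 50" --pt "0 0 2 0 0 0 50" --pt "0 0 0 0 0 0 50" --pt "0 0 0 0 0 0 50"

```text
time: 20.2
position: [0.5894, 0.2251, 0.0413]
eef_rot: [0.0, 1.0, 0.015, -0.0]
wrist_force: [0.5, -0.4, -1.3]
width: 0.0583
grasp_force: 64.6
```

Emit:
step_arm --pt "0 0 2 0 0 0 50" --pt "0 0 0 0 0 0 50" --pt "0 0 0 0 0 0 50"

```text
time: 20.5
position: [0.5908, 0.2252, 0.0409]
eef_rot: [-0.0, 1.0, 0.015, 0.001]
wrist_force: [-1.1, -0.3, 5.7]
width: 0.0583
grasp_force: 65.1
```

Contact at 5.7 N, so the pot is on the floor. Release, rise and go to pot B.

Emit:
step_arm --pt "0 0 0 0 0 0 100" --pt "0 0 0 0 0 0 100" --pt "0 0 0 0 0 0 100" --pt "0 0 0 0 0 0 100" --pt "0 0 -20 0 0 0 100" --pt "0 0 -40 0 0 0 100" --pt "0 0 -40 0 0 0 100" --pt "0 0 -50 0 0 0 100" --pt "0 0 0 0 0 0 100"

```text
time: 21.4
position: [0.5952, 0.2267, 0.1991]
eef_rot: [-0.002, 1.0, 0.015, 0.008]
wrist_force: [1.3, 0.7, -0.2]
width: 0.0855
grasp_force: 0.0
```

```bash
python3 - <<'E'
from h import *
# pot B from wrist pixel (379,181) at the w7 pose
i=ctrl.camera_info('wrist');T=np.eye(4);a=.005
T[:3,:3]=np.array([[np.cos(a),np.sin(a),0],[np.sin(a),-np.cos(a),0],[0,0,-1]]);T[:3,3]=[.5303,-.2954,.1892];T=T@np.array(i['T_tool_cam'])
for u,v in((260,175.5),(379,181)):
    d=T[:3,:3]@np.array([(u-i['cx'])/i['fx'],-(v-i['cy'])/i['fy'],-1]);print(T[:3,3]+d*(.05-T[2,3])/d[2])
go([.535,-.428,.19],0)
im=ctrl.camera('top');cv2.imwrite('pics/t4.png',cv2.resize(im[110:260,90:420,::-1],None,fx=2.4,fy=2.4))
E
```

```text
[ 0.54120709 -0.29728689  0.05      ]
[ 0.53558972 -0.42775416  0.05      ]
t 21.4 pos [0.5952 0.2267 0.1991] psi 0.03 shift [-79.9 652.6   5.2] tilt 0.0169 wz 0.03 w 0.0855 F [ 1.3  0.7 -0.2]
```

View pics/t4.png

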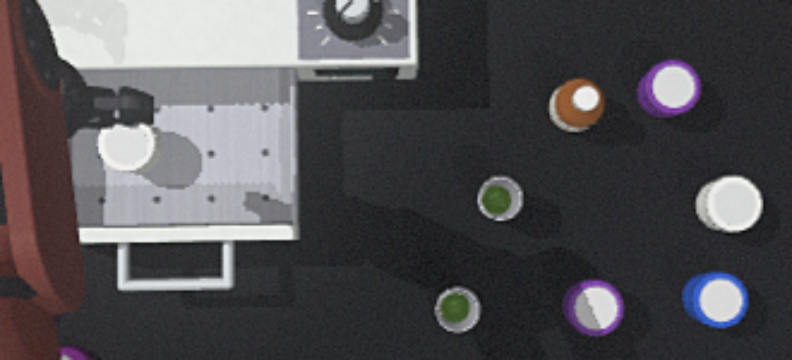

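Pot A stands in the drawer at (127,147) and pot B is still at (730,203), i.e. (0.5355, -0.428).

Emit:
step_arm --pt "-3 25 0 0 0 0 100" --pt "-5.7 46 0 0 0 0 100" --pt "-5.7 46 0 0 0 0 100" --pt "-5.7 46 0 0 0 0 100" --pt "-5.7 46 0 0 0 0 100" --pt "-5.7 46 0 0 0 0 100" --pt "-5.7 46 0 0 0 0 100" --pt "-5.7 46 0 0 0 0 100" --pt "-5.7 46 0 0 0 0 100" --pt "-5.7 46 0 0 0 0 100"

```text
time: 22.45
position: [0.5468, -0.2166, 0.1873]
eef_rot: [-0.001, 1.0, 0.015, -0.001]
wrist_force: [0.1, -0.2, -0.3]
width: 0.0856
grasp_force: 0.0
```

Emit:
step_arm --pt "-5.7 46 0 0 0 0 100" --pt "-5.7 46 0 0 0 0 100" --pt "-5.7 46 0 0 0 0 100" --pt "-5.7 46 0 0 0 0 100" --pt "-2 25 0 0 0 0 100" --pt "0 0 0 0 0 0.03 100" --pt "0 0 0 0 0 0 100" --pt "0 0 0 0 0 0 100"

```text
time: 23.25
position: [0.5291, -0.4241, 0.1874]
eef_rot: [-0.001, 1.0, 0.0, -0.001]
wrist_force: [-0.2, -1.1, 0.4]
width: 0.0851
grasp_force: 0.0
```

```bash
python3 - <<'E'
from h import *
go([.5355,-.428,.018],0)
print(w2px('wrist',[.5355,-.428,.05]))
g=cv2.cvtColor(ctrl.camera('wrist'),cv2.COLOR_RGB2HSV)
m=((g[...,1]<40)&(g[...,2]>190)).astype(np.uint8)
n,l,s,c=cv2.connectedComponentsWithStats(m)
for k in range(1,n):
    if s[k,4]>400: print(s[k],c[k])
E
```

```text
t 23.25 pos [ 0.5291 -0.4241  0.1874] psi 0.0 shift [  6.8   4.3 169.4] tilt 0.0032 wz 0.0 w 0.0851 F [-0.2 -1.1  0.4]
(np.float64(262.16039715640494), np.float64(179.6778295421984))
[ 170   25   49   55 2097] [193.69003338  51.73676681]
[ 405   24  107  139 7754] [464.08653598  94.78849626]
[ 50  54  31  32 756] [64.90873016 69.31878307]
[ 237  154   54   54 2279] [263.22597631 180.8214129 ]
[ 363  203   92   78 2178] [394.9651056  229.84022039]
[232 250  37  32 953] [250.10807975 265.40503673]
[385 348  35  36 772] [402.52590674 368.0246114 ]
```

Emit:
step_arm --pt "6.4 4.4 20 0 0 0 100" --pt "0 0 30 0 0 0 100" --pt "0 0 30 0 0 0 100" --pt "0 0 30 0 0 0 100" --pt "0 0 30 0 0 0 100" --pt "0 0 20 0 0 0 100" --pt "0 0 7 0 0 0 100" --pt "0 0 0 0 0 0 100" --pt "0 0 0 0 0 0 70" --pt "0 0 0 0 0 0 50"

```text
time: 24.3
position: [0.5375, -0.4303, 0.0246]
eef_rot: [0.001, 1.0, 0.0, 0.001]
wrist_force: [-0.5, -1.6, 32.5]
width: 0.0592
grasp_force: 27.8
```

Emit:
step_arm --pt "0 0 0 0 0 0 50" --pt "0 0 0 0 0 0 50" --pt "0 0 0 0 0 0 50" --pt "0 0 0 0 0 0 50"

```text
time: 24.7
position: [0.5378, -0.4308, 0.025]
eef_rot: [0.002, 1.0, -0.0, 0.002]
wrist_force: [0.7, 0.0, 6.5]
width: 0.0582
grasp_force: 65.1
```

Emit:
step_arm --pt "0 0 -10 0 0 0 50" --pt "0 0 -20 0 0 0 50" --pt "0 0 -30 0 0 0 50" --pt "0 0 -30 0 0 0 50" --pt "0 0 -30 0 0 0 50" --pt "0 0 -10 0 0 0 50" --pt "0 -10 0 0 0 0 50" --pt "2 -25 0 0 0 0 50" --pt "4 -38 0 0 0 0 50" --pt "4 -40 0 0 0 0 50"

```text
time: 25.7
position: [0.5443, -0.3139, 0.149]
eef_rot: [-0.002, 1.0, -0.001, -0.002]
wrist_force: [-0.0, -0.2, -0.6]
width: 0.0582
grasp_force: 64.7
```

Emit:
step_arm --pt "4 -40 0 0 0 0 50" --pt "4 -40 0 0 0 0 50" --pt "4 -40 0 0 0 0 50" --pt "4 -40 0 0 0 0 50" --pt "4 -40 0 0 0 0 50" --pt "4 -40 0 0 0 0 50" --pt "4 -40 0 0 0 0 50" --pt "4 -40 0 0 0 0 50" --pt "4 -40 0 0 0 0 50" --pt "4 -35 0 0 0 0 50"

```text
time: 26.7
position: [0.5834, 0.0811, 0.1492]
eef_rot: [-0.0, 1.0, 0.0, -0.003]
wrist_force: [0.4, 0.8, -1.7]
width: 0.0581
grasp_force: 64.7
```

Emit:
step_arm --pt "2 -25 0 0 0 0 50" --pt "0 -10 0 0 0 -0.03 50" --pt "0 0 0 0 0 0 50" --pt "0 0 0 0 0 0 50"

```text
time: 27.1
position: [0.5872, 0.1128, 0.151]
eef_rot: [0.0, 1.0, 0.015, -0.001]
wrist_force: [0.0, -0.2, -1.3]
width: 0.0579
grasp_force: 64.7
```

```bash
python3 - <<'E'
from h import *
go([.59,.124,.045],.03)
E
```

```text
t 27.1 pos [0.5872 0.1128 0.151 ] psi 0.03 shift [  3.3 -11.2 106. ] tilt 0.0026 wz -0.0 w 0.0579 F [ 0.  -0.2 -1.3]
```

Emit:
step_arm --pt "2.5 -10 10 0 0 0 50" --pt "0 0 30 0 0 0 50" --pt "0 0 30 0 0 0 50" --pt "0 0 20 0 0 0 50" --pt "0 0 10 0 0 0 50" --pt "0 0 3 0 0 0 50" --pt "0 0 2 0 0 0 50" --pt "0 0 2 0 0 0 50" --pt "0 0 0 0 0 0 50" --pt "0 0 0 0 0 0 50"

```text
time: 28.1
position: [0.5913, 0.1238, 0.0463]
eef_rot: [-0.0, 1.0, 0.015, 0.001]
wrist_force: [0.1, 0.2, -0.8]
width: 0.0585
grasp_force: 64.7
```

Emit:
step_arm --pt "0 0 1.5 0 0 0 50" --pt "0 0 0 0 0 0 50" --pt "0 0 0 0 0 0 50"

```text
time: 28.4
position: [0.5905, 0.1237, 0.0439]
eef_rot: [-0.0, 1.0, 0.015, 0.0]
wrist_force: [0.3, 0.0, -2.2]
width: 0.0578
grasp_force: 64.7
```

Emit:
step_arm --pt "0 0 1.5 0 0 0 50" --pt "0 0 0 0 0 0 50" --pt "0 0 0 0 0 0 50"

```text
time: 28.7
position: [0.5911, 0.1238, 0.0431]
eef_rot: [-0.0, 1.0, 0.015, 0.0]
wrist_force: [-1.2, -0.1, 3.0]
width: 0.0579
grasp_force: 64.9
```

Pot B is in contact with the floor. Release, rise, turn and go to the handle.

Emit:
step_arm --pt "0 0 0 0 0 0 100" --pt "0 0 0 0 0 0 100" --pt "0 0 0 0 0 0 100" --pt "0 0 0 0 0 0 100" --pt "0 0 -20 0 0 0 100" --pt "0 0 -40 0 0 0 100" --pt "0 0 -40 0 0 0 100" --pt "0 0 -50 0 0 0 100" --pt "-40 0 0 0 0 0 55" --pt "-40 0 0 0 0 0 55"

```text
time: 29.7
position: [0.5123, 0.1214, 0.1955]
eef_rot: [-0.0, 1.0, 0.015, 0.003]
wrist_force: [0.2, -0.9, -0.4]
width: 0.0592
grasp_force: 0.0
```

Emit:
step_arm --pt "-40 -10 0 0 0 0 55" --pt "-36 -40 0 0 0 0 55" --pt "0 0 0 0 0 -0.145 55" --pt "0 0 0 0 0 -0.145 55" --pt "0 0 0 0 0 -0.145 55" --pt "0 0 0 0 0 -0.145 55" --pt "0 0 0 0 0 -0.145 55" --pt "0 0 0 0 0 -0.145 55" --pt "0 0 0 0 0 -0.145 55" --pt "0 0 0 0 0 -0.145 55"

```text
time: 30.7
position: [0.4356, 0.1662, 0.1922]
eef_rot: [-0.0, 0.827, 0.563, -0.0]
wrist_force: [0.8, 0.3, -0.1]
width: 0.0473
grasp_force: 0.0
```

Emit:
step_arm --pt "0 0 0 0 0 -0.145 55" --pt "0 0 0 0 0 -0.145 55" --pt "0 0 0 0 0 -0.12 55" --pt "0 0 0 0 0 0 55" --pt "0 0 0 0 0 0 55" --pt "0 0 0 0 0 0 55"

```text
time: 31.3
position: [0.4357, 0.1662, 0.1923]
eef_rot: [-0.0, 0.697, 0.717, -0.0]
wrist_force: [-0.6, -0.2, 0.3]
width: 0.0469
grasp_force: 0.0
```

```bash
python3 - <<'E'
from h import *
go([.438,.171,.0515],1.6)
snap('wrist','w8.png',s=1.2)
E
```

```text
t 31.3 pos [0.4357 0.1662 0.1923] psi 1.598 shift [  4.7   2.5 140.8] tilt 0.0001 wz -0.002 w 0.0469 F [-0.6 -0.2  0.3]
```

View pics/w8.png

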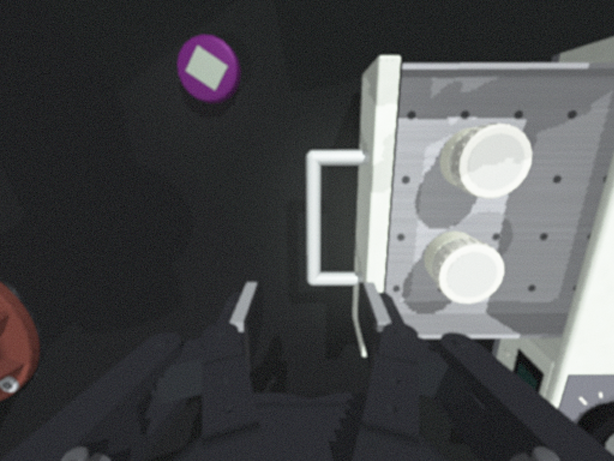

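Both pots stand upright in the drawer at (500,160) and (470,275), and the handle is at (315,217). Grip the handle.

Emit:
step_arm --pt "4 3.5 30 0 0 0 55" --pt "0 0 30 0 0 0 55" --pt "0 0 30 0 0 0 55" --pt "0 0 25 0 0 0 55" --pt "0 0 22 0 0 0 55" --pt "0 0 0 0 0 0 55" --pt "0 0 0 0 0 0 20" --pt "0 0 0 0 0 0 5" --pt "0 0 0 0 0 0 5" --pt "0 0 0 0 0 0 5"

```text
time: 32.35
position: [0.4404, 0.1707, 0.057]
eef_rot: [0.001, 0.697, 0.717, 0.001]
wrist_force: [-2.3, -1.6, 5.1]
width: 0.0094
grasp_force: 58.7
```

Emit:
step_arm --pt "0 6 0 0 0 0 5" --pt "0 12 0 0 0 0 5" --pt "0 16 0 0 0 0 5" --pt "0 18 0 0 0 0 5" --pt "0 18 0 0 0 0 5" --pt "0 18 0 0 0 0 5" --pt "0 18 0 0 0 0 5" --pt "0 18 0 0 0 0 5" --pt "0 18 0 0 0 0 5" --pt "0 16 0 0 0 0 5"

```text
time: 33.35
position: [0.5985, 0.1756, 0.057]
eef_rot: [0.0, 0.697, 0.717, 0.001]
wrist_force: [-2.4, 0.7, 5.6]
width: 0.0092
grasp_force: 59.1
```

Emit:
step_arm --pt "0 10 0 0 0 0 5" --pt "0 6 0 0 0 0 5" --pt "0 4 0 0 0 0 5" --pt "0 2 0 0 0 0 5" --pt "0 0 0 0 0 0 5" --pt "0 0 0 0 0 0 5"

```text
time: 33.95
position: [0.6169, 0.1761, 0.057]
eef_rot: [-0.002, 0.697, 0.717, -0.002]
wrist_force: [-8.3, 0.8, 12.4]
width: 0.0095
grasp_force: 60.6
```

Emit:
step_arm --pt "0 2 0 0 0 0 5" --pt "0 2 0 0 0 0 5" --pt "0 0 0 0 0 0 5" --pt "0 0 0 0 0 0 5"

```text
time: 34.35
position: [0.6169, 0.1761, 0.0569]
eef_rot: [-0.005, 0.697, 0.717, -0.006]
wrist_force: [-17.4, 0.5, 19.0]
width: 0.0093
grasp_force: 61.5
```

Firm stop, so the drawer is shut. Relieve, release, rise and go over the knob.

Emit:
step_arm --pt "0 -4 0 0 0 0 5" --pt "0 0 0 0 0 0 55" --pt "0 0 0 0 0 0 55" --pt "0 0 0 0 0 0 55" --pt "0 0 -25 0 0 0 55" --pt "0 0 -40 0 0 0 55" --pt "0 0 -40 0 0 0 55" --pt "0 0 -40 0 0 0 55" --pt "0 0 -25 0 0 0 70" --pt "0 0 0 0 0 0 100"

```text
time: 35.35
position: [0.6227, 0.1759, 0.2311]
eef_rot: [0.003, 0.697, 0.717, 0.004]
wrist_force: [0.3, 0.1, 0.2]
width: 0.0724
grasp_force: 0.0
```

Emit:
step_arm --pt "-38 20 0 0 0 0 100" --pt "-38 20 0 0 0 0 100" --pt "-38 20 0 0 0 0 100" --pt "-38 20 0 0 0 0 100" --pt "-38 18 0 0 0 0 100" --pt "0 0 0 0 0 -0.13 100" --pt "0 0 0 0 0 -0.13 100" --pt "0 0 0 0 0 -0.13 100" --pt "0 0 0 0 0 -0.11 100" --pt "0 0 0 0 0 0 100"

```text
time: 36.35
position: [0.7216, -0.0118, 0.2224]
eef_rot: [-0.002, 0.498, 0.867, -0.001]
wrist_force: [-0.1, 0.1, -0.5]
width: 0.0856
grasp_force: 0.0
```

Emit:
step_arm --pt "0 0 0 0 0 0 100" --pt "0 0 0 0 0 0 100"

```text
time: 36.55
position: [0.7222, -0.0115, 0.2242]
eef_rot: [-0.001, 0.498, 0.867, -0.0]
wrist_force: [0.5, -0.6, 0.7]
width: 0.0858
grasp_force: 0.0
```

```bash
python3 - <<'E'
from h import *
go([.7237,-.0135,.128],2.1)
print(px2w('top',211/1.5,239/1.5,.065))
im=ctrl.camera('wrist')
g=cv2.cvtColor(im,cv2.COLOR_RGB2GRAY); 
u,v=map(int,w2px('wrist',[.7237,-.0135,.1495])); print(u,v)
cr=im[v-70:v+70,u-80:u+80,::-1]; cv2.imwrite('pics/w9.png',cr)
t=ctrl.camera('top'); cv2.imwrite('pics/t5.png',t[:,:,::-1])
# handle row in top image: bright columns at y about
for r in range(140,170): print(r,t[r,150:180].mean().round(0),end=' ')
E
```

```text
t 36.55 pos [ 0.7222 -0.0115  0.2242] psi 2.098 shift [-2.6  0.4 96.2] tilt 0.0014 wz -0.002 w 0.0858 F [ 0.5 -0.6  0.7]
[0.61191241 0.2304487  0.065     ]
258 207
140 119.0 141 121.0 142 122.0 143 120.0 144 77.0 145 57.0 146 62.0 147 63.0 148 62.0 149 61.0 150 60.0 151 58.0 152 57.0 153 56.0 154 45.0 155 96.0 156 200.0 157 208.0 158 201.0 159 173.0 160 100.0 161 54.0 162 62.0 163 64.0 164 65.0 165 64.0 166 65.0 167 65.0 168 66.0 169 66.0
```

```bash
python3 - <<'E'
import cv2,numpy as np
a=cv2.imread('pics/top.png'); b=cv2.resize(cv2.imread('pics/t5.png'),None,fx=1.5,fy=1.5,interpolation=cv2.INTER_CUBIC)
for i in(a,b):
    p=i[228:246,228:268].mean((1,2))-70; p=p.clip(0); print((p*np.arange(228,246)).sum()/p.sum())
E
```

```text
236.1325941400182
236.34382819217282
```

Emit:
step_arm --pt "-2.6 0.4 20 0 0 0 100" --pt "0 0 25 0 0 0 100" --pt "0 0 25 0 0 0 100" --pt "0 0 20 0 0 0 100" --pt "0 0 5 0 0 0 100" --pt "0 0 0 0 0 0 60" --pt "0 0 0 0 0 0 45" --pt "0 0 0 0 0 0 45"

```text
time: 37.45
position: [0.7256, -0.0137, 0.1326]
eef_rot: [0.002, 0.498, 0.867, 0.001]
wrist_force: [0.7, 1.0, 0.6]
width: 0.0441
grasp_force: 0.0
```

Emit:
step_arm --pt "0 0 0 0 0 0 30" --pt "0 0 0 0 0 0 20" --pt "0 0 0 0 0 0 20" --pt "0 0 0 0 0 0 20" --pt "0 0 0 0 0 0 20"

```text
time: 37.95
position: [0.7236, -0.0148, 0.1331]
eef_rot: [-0.0, 0.498, 0.867, -0.001]
wrist_force: [-6.3, -2.2, 5.6]
width: 0.0298
grasp_force: 60.0
```

The handle image is unchanged from the start (under 0.5 mm), so the drawer is shut. Turn the knob clockwise by 2.356.

Emit:
step_arm --pt "0 0 0 0 0 0.14 20" --pt "0 0 0 0 0 0.14 20" --pt "0 0 0 0 0 0.14 20" --pt "0 0 0 0 0 0.14 20" --pt "0 0 0 0 0 0.14 20" --pt "0 0 0 0 0 0.14 20" --pt "0 0 0 0 0 0.14 20" --pt "0 0 0 0 0 0.14 20" --pt "0 0 0 0 0 0.14 20" --pt "0 0 0 0 0 0.14 20"

```text
time: 38.95
position: [0.7216, -0.0144, 0.1331]
eef_rot: [-0.001, 0.94, 0.34, -0.003]
wrist_force: [-9.4, -2.3, 10.1]
width: 0.0297
grasp_force: 60.5
```

Emit:
step_arm --pt "0 0 0 0 0 0.14 20" --pt "0 0 0 0 0 0.14 20" --pt "0 0 0 0 0 0.14 20" --pt "0 0 0 0 0 0.14 20" --pt "0 0 0 0 0 0.14 20" --pt "0 0 0 0 0 0.14 20" --pt "0 0 0 0 0 0.11 20" --pt "0 0 0 0 0 0 20" --pt "0 0 0 0 0 0 20" --pt "0 0 0 0 0 0 20"

```text
time: 39.95
position: [0.7213, -0.0129, 0.1331]
eef_rot: [-0.0, 0.992, -0.125, -0.004]
wrist_force: [-11.0, 1.7, 10.1]
width: 0.0299
grasp_force: 60.5
```

```bash
python3 - <<'E'
from h import *
go([.7237,-.0135,.13],2.098-2.356)
E
```

```text
t 39.95 pos [ 0.7213 -0.0129  0.1331] psi -0.25 shift [ 2.5 -0.   3.1] tilt 0.0073 wz 0.008 w 0.0299 F [-11.    1.7  10.1]
```

Turned 2.348 rad. Release, rise and look.

Emit:
step_arm --pt "0 0 0 0 0 0 60" --pt "0 0 0 0 0 0 60" --pt "0 0 0 0 0 0 60" --pt "0 0 -20 0 0 0 60" --pt "0 0 -30 0 0 0 60" --pt "0 0 -30 0 0 0 60" --pt "0 0 -10 0 0 0 60" --pt "0 0 0 0 0 0 60" --pt "0 0 0 0 0 0 60" --pt "0 0 0 0 0 0 60"

```text
time: 40.95
position: [0.7228, -0.0134, 0.2173]
eef_rot: [0.0, 0.992, -0.125, -0.002]
wrist_force: [-0.0, 0.1, -0.1]
width: 0.051
grasp_force: 0.0
```

```bash
python3 - <<'E'
from h import *
go([.7237,-.0135,.13])
u,v=map(int,w2px('wrist',[.7237,-.0135,.1495]));print(u,v,w2px('wrist',[.7342,-.0368,.118]))
im=ctrl.camera('wrist')[v-75:v+65,u-80:u+80,::-1]
cv2.imwrite('pics/w10.png',cv2.resize(im,None,fx=4,fy=4,interpolation=cv2.INTER_CUBIC))
E
```

```text
t 40.95 pos [ 0.7228 -0.0134  0.2173] psi -0.25 shift [ 1.3 -0.2 87.3] tilt 0.0044 wz None w 0.051 F [-0.   0.1 -0.1]
258 206 (np.float64(279.37608811864106), np.float64(178.8520495111618))
```

View pics/w10.png

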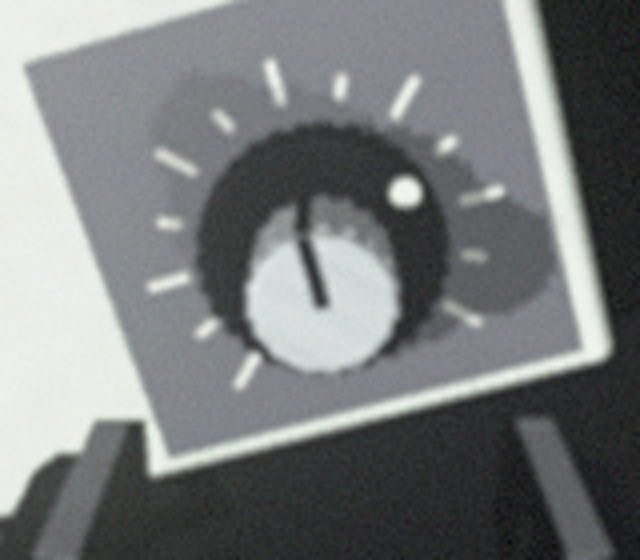

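The pointer at (305,237) aligns with the 30-minute tick at (275,82). The ring dot at (405,192) is within 0.3 px of its start position. Hand in.

```bash
python3 -c "
from station import ctrl
print(ctrl.sign_off())"
```

```text
the job is handed in; nothing more can be done
None
```

The job is handed in at about 41 s; the judge gave no verdict. Both white lidded pots went upright into the drawer, which is shut, the time knob was zeroed and is now set to 30 minutes, and the temperature ring's dot is where it started.

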